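# Probe check of the red-rimmed cup

### The job

Check the dried red-rimmed cup with the thermometer: lift the yellow-handled probe out of its stand, dip its steel tip upright down into the lower half of the red-rimmed cup (never into the blue-rimmed one) and keep it there for about a second. Then put the probe back in its stand, fully seated and upright, without dropping it, and let go; leave both cups standing where they are.

Things in the scene. Friction and masses are not known exactly. Their poses are not given: they have to be found in the camera images.
- probe: Thermometer probe, 178 mm long, about 90 g, upright in the stand at the start. Origin: its steel tip, z along its length towards the handle. From the tip up: steel shaft 8 mm in diameter to 70 mm; black cone widening to 25 mm at 88 mm; black flange 44 mm in diameter from 88 to 96; round yellow handle 22 mm in diameter from 96 to 178, to be gripped from above at any yaw, best about 138 mm from the tip.
- stand: Fixed stand: grey base 110 x 110 x 10, four thin posts and an 80 x 80 black plate 12 thick with its top 110 mm above the work surface; a round hole 30 mm in diameter through the plate's centre. Seated, the probe hangs through the hole with its flange flat on the plate, its tip 22 mm above the work surface; the cone centres it as it is lowered. Origin: centre of the base's underside, straight below the hole; z up.
- cup_red: Open round cup of white plastic whose upper 30 mm is red: outside diameter 76, height 80, wall 3, floor 5 thick, so inside it is 70 wide and 75 deep. Loose, standing upright, 200 g. Origin: centre of its underside, on the work surface; z up along its axis. The one to dip into.
- cup_blue: Open round cup of white plastic whose upper 30 mm is blue: outside diameter 76, height 80, wall 3, floor 5 thick, so inside it is 70 wide and 75 deep. Loose, standing upright, 200 g. Origin: centre of its underside, on the work surface; z up along its axis. A bystander, not to be dipped into.

How it is judged:
On the way:
1. the gripped probe's tip is down in the red-rimmed cup, upright, for about a second (horizontal distance between probe and cup_red below 0.034 m and z of probe in the frame of cup_red below 0.05 m and angle between probe's own z axis and vertical below 0.26 rad and angle between cup_red's own z axis and vertical below 0.17 rad and contact force between the fingers and probe above 0.3 N), for 0.6 s.
At the end, for the whole second after the job is handed in: After the dip the probe is back in its stand, released and at rest: its tip within 12 mm of the stand's axis and 17 to 28 mm above the stand's underside (seated is 22), within 8 degrees of upright; both cups upright (within 10 degrees) and within 30 mm of where they started (horizontal distance between probe and stand below 0.012 m and z of probe in the frame of stand between 0.017 and 0.028 m and angle between probe's own z axis and vertical below 0.14 rad and linear speed of probe below 0.02 m/s and contact force between the fingers and probe below 0.05 N and distance of each of cup_red, cup_blue from where it was at the start of the episode below 0.03 m and angle between each of cup_red, cup_blue's own z axis and vertical below 0.17 rad); the robot touches nothing.
It fails at once if the probe's tip goes into the blue-rimmed cup (horizontal distance between probe and cup_blue below 0.034 m and z of probe in the frame of cup_blue below 0.07 m).
It fails at once if a cup is knocked over (angle between any of cup_red, cup_blue's own z axis and vertical above 0.6 rad).
It fails at once if the probe is dropped: it falls free at more than 0.6 m/s (about 20 mm of fall) (contact force between the fingers and probe below 0.05 N and linear speed of probe above 0.6 m/s).
It also fails if it takes over 61 s, if anything falls off the work surface, if the arm or the gripper's body presses on something with over 40 N, if the wrist force passes 120 N, or if a joint passes its speed limit or range.

### The arm

A 7-joint arm with a two-finger parallel gripper is mounted at the origin on the work surface. World frame = base frame: x ahead of the robot, y to its left, z up, the work surface at z = 0. Lengths are in m, angles in rad, forces in N, time in s.
With the tool pointing down it reaches from about 0.4 to 0.9 m from the base axis. Payload 5.6 kg.
Tool frame: the origin (TCP) lies midway between the tips of the shut fingers; the grasp point (between the pads) lies 19 mm behind it; y points along the fingers, z is the direction in which the jaws open and shut, and the axes are right-handed (so a half turn about y gives the same grasp; the last joint's range is limited). The gripper opens to 92 mm and grips with 3 to 60 N. Pads are 20 mm wide; open, the fingers measure 128 mm over their backs; the gripper's body (75 mm by 189 mm) begins 69 mm behind the grasp point.
Start: joints at [1.254, 0.468, -0.012, 1.603, 0.006, 1.071, -0.056], TCP at [0.176, -0.626, 0.215] pointing down, gripper open.
Joint ranges: [-2.53, 2.53], [-0.31, 2.02], [-1.57, 1.55], [0.28, 2.44], [-1.29, 4.43], [0.15, 1.84], [-2.92, 2.92]. Speed limits (rad/s): [2.57, 2.57, 3.14, 3.14, 3.14, 3.14, 3.14].

### API

Orientations are given as a 3x3 rotation matrix whose columns are the frame's x, y, z axes.
In Python, from station import env, effector, solver, viewer, workorder, search_frame, tip_of gives the robot as it stands. Calls block until the motion is done:
- env.reach(position, orientation): joint-space move of the TCP to a pose.
- env.movel(position, frame=None, rate=0.15): straight line of the TCP; frame=None keeps the orientation; rate is the mean speed in m/s.
- env.goto_joints(angles): joint-space move.
- effector.release() and effector.grasp(squeeze=None): open the fingers fully, or close them until they stop; squeeze is the grip in N (None keeps the last).
- env.pause(seconds).
- solver.inverse_kinematics(position, orientation): joint angles nearest the present ones, or None.
- env.sense(): the state.
- viewer.read_camera(name): name is "scene" or "top"; returns (picture, depth): 420x560x3 uint8, red, green, blue; 420x560 float32, m along the optical axis (not along the pixel's ray), 0 where there is no reading.
- viewer.camera_info(name): a dict with "intrinsics" (3x3 intrinsics, pixels), "eye" and "rotation" of the camera in the world. Camera axes: x right, y up, looking along -z (the intrinsics and any distortion apply to the point x, -y, -z); pixel columns grow to the right and rows downward; lengths in m; the calibration is good to about 2 mm. A picture is of the moment at which its call begins. camera_info takes no time and is no camera call.
A pose or a line that the arm cannot do raises env.PlanningError and nothing moves.
- workorder.finish_job(): hands the job in, once; it reports no verdict.
Trained networks look in the newest picture that a camera, given by its name, has taken for a name from the list of things; names that differ only in an ending like _2 or _b are one class to them, and where a whole thing is asked for, a point or a joint stands for the part that bears it (a point fixed in the world has none). Each returns a list of dicts, best first, with "score" (0 to 1); they miss things now and then, are a little off and sometimes report something else, mostly with a low value. They report only what shows in the picture. A call takes as long as a camera call.
- search_frame(camera, name): "at" ([x, y, z] in m, in world coordinates, good to about 4 mm: the middle of the surface that is visible of it).
- tip_of(camera, name): "at" ([x, y, z] in m, in world coordinates, good to about 4 mm: a listed point, or the origin of a listed thing).
The state is a dict: "t": time; "joint_positions": joint angles; "joint_velocities": joint speeds; "tau": joint torques, N m; "ee_pos": TCP position; "tcp_rot": TCP orientation; "wrist_force": force on the tool from outside, world axes, zero at the start; "moment": the same for the moment, N m; "gripper_width": finger opening in m.
Only numpy, scipy, OpenCV 4.12 (cv2) and the standard library are available. Lean on these libraries where they do the work, as an engineer would, in place of code of your own. Each camera call takes 0.05 s, during which the arm holds its last target. There are 200 camera calls.

## Working session

There is one attempt and no reset: what is moved stays moved. The work goes in short steps, each a Python script; the robot and the scene stay as the last script left them, time stands still between calls to the robot, and variables do not carry over. Pictures are saved under pics/ and viewed, about 8 in all and at most 12, crops included, and the job is handed in when it is done.

```bash
mkdir -p pics
python3 - <<'E'
from station import *
import cv2,numpy as np
ims=[]
for c in("scene","top"):
    p,d=viewer.read_camera(c); ims.append(p[:,:,::-1])
    i=viewer.camera_info(c);print(c,i["eye"],np.round(i["rotation"],2).tolist(),np.round(i["intrinsics"],0).tolist(),i.keys())
    for n in("probe","stand","cup_red","cup_blue"):
        for f in(search_frame,tip_of):print(n,f.__name__,[(np.round(r["at"],3).tolist(),round(r["score"],2)) for r in f(c,n)][:3])
    cv2.imwrite(f"pics/a_{c}.png",ims[-1])
s=env.sense();print(s["t"],s["ee_pos"],np.round(s["tcp_rot"],2).tolist(),s["gripper_width"])
E
```

```text
scene [ 1.10154924 -0.12341433  0.60906903] [[0.16, -0.68, 0.72], [0.99, 0.12, -0.11], [-0.01, 0.73, 0.69]] [[428.0, 0.0, 276.0], [0.0, 428.0, 201.0], [0.0, 0.0, 1.0]] dict_keys(['intrinsics', 'eye', 'rotation'])
probe call [([0.534, 0.239, 0.14], 0.96)]
probe call [([0.522, 0.241, 0.022], 0.66)]
stand call [([0.543, 0.235, 0.009], 0.67)]
stand call [([0.526, 0.244, -0.001], 0.79)]
cup_red call [([0.566, -0.296, 0.052], 0.89)]
cup_red call [([0.545, -0.301, 0.002], 0.72)]
cup_blue call [([0.542, -0.038, 0.049], 0.56)]
cup_blue call [([0.519, -0.038, -0.001], 0.59), ([0.523, 0.242, 0.02], 0.51)]
top [ 0.46009456 -0.03078593  0.97361352] [[-0.01, 1.0, -0.08], [-1.0, -0.01, -0.03], [-0.03, 0.08, 1.0]] [[445.0, 0.0, 276.0], [0.0, 445.0, 214.0], [0.0, 0.0, 1.0]] dict_keys(['intrinsics', 'eye', 'rotation'])
probe call [([0.522, 0.236, 0.126], 0.61)]
probe call [([0.524, 0.241, 0.021], 0.81)]
stand call [([0.518, 0.223, 0.075], 0.57)]
stand call [([0.524, 0.246, -0.003], 0.79)]
cup_red call [([0.546, -0.308, 0.027], 0.82)]
cup_red call [([0.545, -0.302, 0.002], 0.98)]
cup_blue call [([0.523, -0.036, 0.005], 0.67)]
cup_blue call [([0.519, -0.035, -0.001], 0.82)]
0.9 [ 0.17571481 -0.62581222  0.21461496] [[-0.96, -0.0, 0.27], [-0.27, -0.0, -0.96], [0.0, -1.0, 0.0]] 0.09179284403084241
```

View pics/a_scene.png

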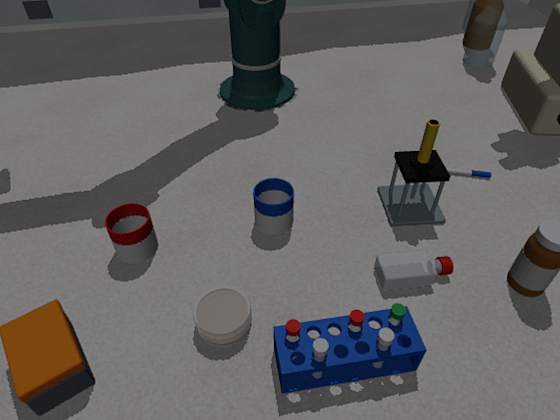

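View pics/a_top.png

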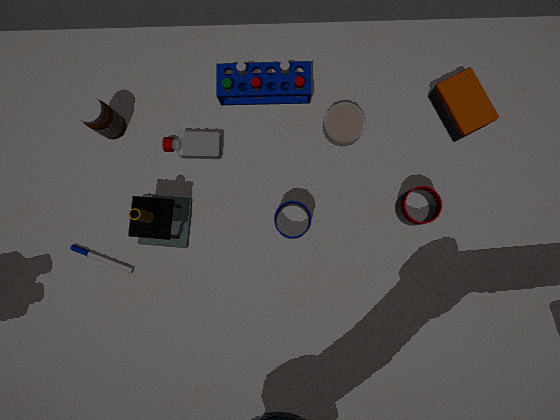

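The scene view shows the probe (handle at about px 430,140) in the stand, the red cup at (132,232) and the blue cup at (273,205). The top view agrees: probe top at (135,214), red rim at (421,205), blue rim at (293,219). I'll refine the handle axis and rims from depth.

```bash
cat > h.py <<'E'
from station import *
import cv2,numpy as np
from scipy.optimize import least_squares
def cloud(c):
    p,d=viewer.read_camera(c);i=viewer.camera_info(c);K=np.array(i["intrinsics"])
    v,u=np.mgrid[:420,:560]
    X=np.stack([(u-K[0,2])/K[0,0]*d,-(v-K[1,2])/K[1,1]*d,-d],-1)
    return p,X@np.array(i["rotation"]).T+i["eye"],cv2.cvtColor(p,cv2.COLOR_RGB2HSV),d>0
def circ(P,r):
    return least_squares(lambda q:np.hypot(P[:,0]-q[0],P[:,1]-q[1])-r,P[:,:2].mean(0),loss="soft_l1",f_scale=.002).x
def yellow(c,near,R=.06,zlo=.09):
    p,X,h,ok=cloud(c)
    m=ok&(h[...,0]>15)&(h[...,0]<35)&(h[...,1]>120)&(np.hypot(X[...,0]-near[0],X[...,1]-near[1])<R)&(X[...,2]>zlo)
    return X[m]
E
python3 - <<'E'
from h import *
for c in("scene","top"):
    Y=yellow(c,(.524,.241));print(c,"Y",len(Y),Y.min(0),Y.max(0))
    for a,b in((.11,.15),(.15,.19),(.19,.22)):
        Q=Y[(Y[:,2]>a)&(Y[:,2]<b)]
        if len(Q)>5:print(a,len(Q),Q.mean(0).round(4),circ(Q,.011).round(4))
    p,X,h,ok=cloud(c)
    for n,xy in(("red",(.545,-.302)),("blue",(.519,-.036))):
        m=ok&(np.hypot(X[...,0]-xy[0],X[...,1]-xy[1])<.06)&(X[...,2]>.073)&(X[...,2]<.09)
        print(n,m.sum(),circ(X[m],.0365).round(4),X[m].max(0).round(3))
    m=ok&(abs(X[...,2]-.11)<.006)&(np.hypot(X[...,0]-.524,X[...,1]-.241)<.075)&(h[...,2]<60)
    Q=X[m][:,:2].astype(np.float32)
    print("plate",m.sum(),cv2.minAreaRect(Q*1000))
E
```

```text
scene Y 517 [0.48979832 0.20523618 0.1028186 ] [0.57027728 0.27242081 0.20118205]
0.11 190 [0.5333 0.2394 0.1326] [0.5263 0.2442]
0.15 228 [0.5336 0.2385 0.1702] [0.5265 0.2443]
0.19 86 [0.5327 0.2393 0.1964] [0.5263 0.2445]
red 363 [ 0.5488 -0.2965] [ 0.588 -0.259  0.081]
blue 300 [ 0.5233 -0.036 ] [0.562 0.001 0.081]
plate 951 ((527.3799438476562, 243.8144073486328), (80.77511596679688, 83.56634521484375), 84.97185516357422)
top Y 285 [0.4842546  0.20123709 0.10592515] [0.56355069 0.28118246 0.20179095]
0.11 82 [0.5246 0.2338 0.1283] [0.5259 0.2425]
0.15 83 [0.5234 0.2344 0.1705] [0.5253 0.243 ]
0.19 75 [0.5251 0.2408 0.1976] [0.5252 0.2426]
red 224 [ 0.5457 -0.2974] [ 0.583 -0.26   0.083]
blue 176 [ 0.5203 -0.037 ] [ 0.557 -0.     0.083]
plate 1223 ((525.3048706054688, 242.5824432373047), (80.79829406738281, 79.80731964111328), 84.58660125732422)
```

```bash
cat >> h.py <<'E'
def R(a):
    y=np.array([0,0,-1.]);z=np.array([np.cos(a),np.sin(a),0]);return np.stack([np.cross(y,z),y,z],1)
S=np.array([.526,.2432]);C=np.array([.547,-.297])
E
python3 - <<'E'
from h import *
for a in np.arange(-180,180,30):
    o=[]
    for q in((*S,.141),(*S,.31),(*C,.15),(*C,.31)):
        j=solver.inverse_kinematics(np.array(q),R(np.radians(a)));o.append(None if j is None else np.round(j,2).tolist())
    print(a,*o)
E
```

```text
-180 [0.37, 0.91, -1.33, 1.79, 0.94, 1.25, 1.91] [0.39, 0.62, -1.31, 1.61, 0.61, 1.39, 2.15] [0.3, 0.49, 0.19, 1.74, -0.11, 0.92, -2.6] [0.37, 0.34, 0.1, 1.57, -0.04, 1.23, -2.67]
-150 [0.37, 0.91, -1.33, 1.79, 0.94, 1.25, 2.44] [-1.33, 0.41, 1.13, 1.72, -0.39, 1.26, -2.73] [0.38, 0.49, 0.08, 1.73, -0.05, 0.92, -2.13] [0.44, 0.34, 0.01, 1.56, -0.0, 1.23, -2.17]
-120 [-1.0, 0.5, 0.66, 1.88, -0.38, 0.9, -2.24] [-1.02, 0.29, 0.66, 1.7, -0.19, 1.21, -2.41] [0.46, 0.49, -0.02, 1.73, 0.01, 0.92, -1.66] [0.5, 0.35, -0.08, 1.56, 0.03, 1.24, -1.67]
-90 [0.15, 0.61, -0.86, 1.8, 0.55, 0.99, -2.51] [0.29, 0.48, -1.07, 1.62, 0.43, 1.3, -2.42] [0.54, 0.5, -0.13, 1.72, 0.08, 0.93, -1.19] [0.57, 0.35, -0.16, 1.55, 0.06, 1.24, -1.18]
-60 [0.1, 0.58, -0.79, 1.8, 0.49, 0.97, -1.94] [0.24, 0.44, -0.98, 1.62, 0.38, 1.28, -1.85] [0.6, 0.5, -0.22, 1.72, 0.13, 0.93, -0.71] [0.62, 0.36, -0.23, 1.55, 0.08, 1.24, -0.67]
-30 [0.25, 0.7, -1.03, 1.8, 0.68, 1.06, -1.57] [0.26, 0.46, -1.01, 1.62, 0.4, 1.29, -1.35] [0.68, 0.52, -0.32, 1.71, 0.19, 0.94, -0.24] [0.7, 0.37, -0.34, 1.55, 0.13, 1.25, -0.18]
0 [0.26, 0.71
[... 347 characters left out ...]
7, 0.73, -1.08, 1.79, 0.72, 1.08, -0.03] [0.38, 0.6, -1.28, 1.62, 0.59, 1.37, 0.07] [0.87, 0.57, -0.59, 1.7, 0.37, 0.98, 1.2] [0.89, 0.42, -0.61, 1.53, 0.25, 1.27, 1.29]
90 [0.28, 0.73, -1.09, 1.79, 0.74, 1.09, 0.49] [0.31, 0.51, -1.12, 1.62, 0.47, 1.31, 0.69] [0.93, 0.6, -0.68, 1.69, 0.44, 1.0, 1.67] [0.96, 0.44, -0.71, 1.53, 0.3, 1.28, 1.78]
120 [0.29, 0.74, -1.11, 1.79, 0.75, 1.1, 1.0] [0.3, 0.5, -1.1, 1.62, 0.46, 1.31, 1.23] [1.25, 0.96, -1.33, 1.68, 0.97, 1.31, 1.83] [1.25, 0.72, -1.32, 1.51, 0.7, 1.45, 2.01]
150 [0.37, 0.91, -1.33, 1.79, 0.94, 1.25, 1.39] [0.39, 0.62, -1.31, 1.61, 0.61, 1.39, 1.63] [-0.38, 0.92, 1.34, 1.78, -0.95, 1.26, -2.44] [1.25, 0.72, -1.32, 1.51, 0.7, 1.45, 2.53]
```

Run:
```python
from h import *
env.movel(np.array([.176,-.626,.32]),rate=.2)
env.reach(np.array([*S,.32]),R(0))
s=env.sense();print(s["t"],s["ee_pos"],s["joint_positions"])
env.movel(np.array([*S,.141]),rate=.12)
s=env.sense();print(s["t"],s["ee_pos"],s["wrist_force"])
effector.grasp(20)
s=env.sense();print(s["t"],s["ee_pos"],s["wrist_force"],s["gripper_width"])
env.movel(np.array([*S,.29]),rate=.08)
s=env.sense();print(s["t"],s["ee_pos"],s["wrist_force"],s["gripper_width"])
for c in("scene","top"):
    print([(np.round(r["at"],3).tolist(),r["score"]) for r in tip_of(c,"probe")])
    cv2.imwrite(f"pics/b_{c}.png",viewer.read_camera(c)[0][:,:,::-1])
for c in("scene","top"):print(c,[(np.round(r["at"],3).tolist(),r["score"]) for r in tip_of(c,"probe")])
```

```text
5.05 [0.52649219 0.24233328 0.31984929] [ 0.28028443  0.46437923 -1.0509416   1.60646491  0.41378972  1.31407303
 -0.83387298]
6.6917 [0.52639292 0.24347355 0.14169638] [-0.06477097 -0.07706736  0.168506  ]
7.75 [0.52595521 0.24316823 0.14095058] [ 0.31215847 -0.17288183  0.02733089] 0.021401218613453326
9.7667 [0.52583074 0.2430874  0.2896148 ] [-0.80580286 -0.16169066 -1.54369118] 0.021611032443807732
[([0.528, 0.241, 0.02], 0.64)]
[([0.524, 0.242, 0.022], 0.72)]
scene [([0.525, 0.245, 0.168], 0.73)]
top [([0.524, 0.241, 0.17], 0.85), ([0.548, -0.301, 0.001], 0.29)]
```

View pics/b_scene.png

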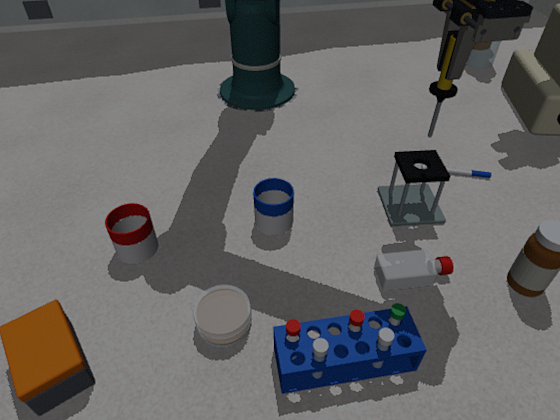

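The probe hangs straight in the gripper, tip at px (431,135) and 0.17 m high, as expected. Its hole in the stand is clear. Now I'll move over the red cup and check there.

Run:
```python
from h import *
env.movel(np.array([*C,.29]),rate=.13)
s=env.sense();print(s["t"],s["ee_pos"],s["wrist_force"],s["gripper_width"])
for c in("scene","top"):
    p,X,h,ok=cloud(c); cv2.imwrite(f"pics/c_{c}.png",p[:,:,::-1])
    m=ok&(np.hypot(X[...,0]-C[0],X[...,1]-C[1])<.06)&(X[...,2]>.073)&(X[...,2]<.09)
    print(c,m.sum(),circ(X[m],.0365).round(4) if m.sum()>30 else None,[(np.round(r["at"],3).tolist(),r["score"]) for n in("probe","cup_red") for r in tip_of(c,n)])
```

```text
14.375 [ 0.54703215 -0.29678256  0.29004356] [ 0.16630128  0.99438296 -1.38164778] 0.021595838835525297
scene 359 [ 0.5488 -0.2966] [([0.547, -0.293, 0.167], 0.92), ([0.547, -0.299, 0.003], 0.78)]
top 215 [ 0.5458 -0.2974] [([0.542, -0.299, 0.169], 0.74), ([0.544, -0.299, 0.001], 0.84)]
```

View pics/c_scene.png

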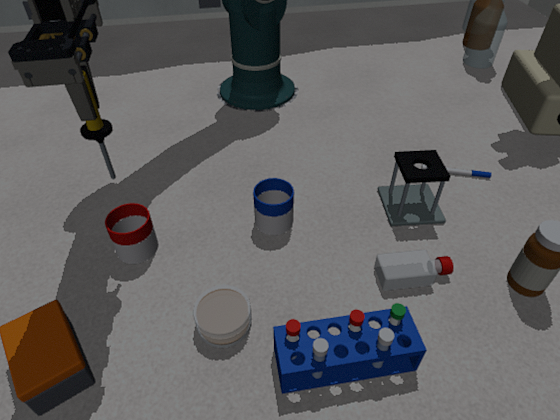

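The probe tip (px 113,178) is over the red cup (130,225), and the cup hasn't moved. Next: dip, hold, raise, return above the stand.

Run:
```python
from h import *
def st(k):
    s=env.sense();print(k,round(s["t"],2),s["ee_pos"].round(4),s["wrist_force"].round(2),round(s["gripper_width"],4))
env.movel(np.array([*C,.150]),rate=.1);st("dip")
env.pause(.5)
p=viewer.read_camera("scene")[0];cv2.imwrite("pics/d.png",p[:,:,::-1])
env.pause(.8);st("held")
env.movel(np.array([*C,.29]),rate=.1)
env.movel(np.array([*S,.29]),rate=.13);env.pause(.3);st("stand")
for c in("scene","top"):
    p,X,h,ok=cloud(c);print([(np.round(r["at"],3).tolist(),round(r["score"],2)) for r in tip_of(c,"probe")])
    m=ok&(abs(X[...,2]-.11)<.006)&(np.hypot(X[...,0]-.524,X[...,1]-.241)<.075)&(h[...,2]<60)
    print("plate",m.sum(),cv2.minAreaRect(X[m][:,:2].astype(np.float32)*1000))
    Y=X[ok&(np.hypot(X[...,0]-S[0],X[...,1]-S[1])<.03)&(X[...,2]>.165)&(X[...,2]<.235)]
    for a,b in((.165,.2),(.2,.235)):
        Q=Y[(Y[:,2]>a)&(Y[:,2]<b)]
        if len(Q)>8:print("shaft",a,len(Q),circ(Q,.004).round(4))
```

```text
dip 16.23 [ 0.5475 -0.2971  0.1507] [ 0.12 -0.25  0.03] 0.0218
held 17.57 [ 0.547 -0.297  0.15 ] [ 0.14 -0.81 -0.9 ] 0.0219
stand 23.73 [0.526  0.2432 0.29  ] [ 0.58 -0.72 -0.68] 0.022
[([0.528, 0.242, 0.17], 0.66)]
plate 1159 ((527.4970703125, 243.34957885742188), (81.03276062011719, 83.70350646972656), 84.95301818847656)
shaft 0.165 70 [0.5267 0.2438]
shaft 0.2 91 [0.5268 0.2438]
[([0.524, 0.242, 0.171], 0.97)]
plate 1394 ((525.4368896484375, 242.21267700195312), (80.49104309082031, 80.1368179321289), 84.58134460449219)
shaft 0.165 21 [0.5254 0.243 ]
```

View pics/d.png

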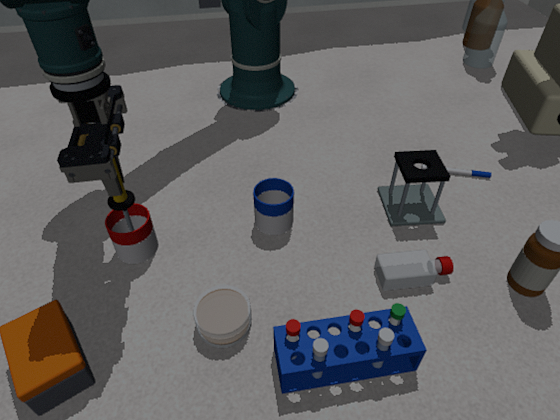

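The picture shows the shaft inside the red rim at (128,212). Both cameras put the shaft within about 1 mm of the hole centre, so I'm lowering the probe with force checks.

Run:
```python
from h import *
for z in(.20,.17,.155,.149,.145,.142,.1405):
    env.movel(np.array([*S,z]),rate=.08 if z>.15 else .03)
    s=env.sense();print(z,round(s["t"],2),s["ee_pos"].round(4),s["wrist_force"].round(2))
    if s["wrist_force"][2]>12:break
cv2.imwrite("pics/e.png",cv2.resize(viewer.read_camera("scene")[0][60:240,340:520,::-1],(540,540)))
for c in("scene","top"):print([(np.round(r["at"],3).tolist(),round(r["score"],2)) for r in (viewer.read_camera(c) and tip_of(c,"probe"))])
```

```text
0.2 25.21 [0.5263 0.2435 0.2006] [-0.54  0.12 -1.2 ]
0.17 25.73 [0.5258 0.2432 0.1695] [ 0.39  0.67 -1.05]
0.155 26.07 [0.5257 0.243  0.1544] [ 0.52  0.13 -0.34]
0.149 26.42 [0.526  0.2432 0.1489] [ 0.19  0.12 -0.2 ]
0.145 26.7 [0.5259 0.2431 0.1448] [-0.38 -0.21 -1.22]
0.142 26.95 [0.5259 0.2431 0.1418] [-0.09  0.25 -2.1 ]
0.1405 27.2 [0.5262 0.2435 0.1409] [-0.7  -0.46  2.94]
[([0.528, 0.242, 0.021], 0.68)]
[([0.522, 0.244, 0.024], 0.87)]
```

View pics/e.png

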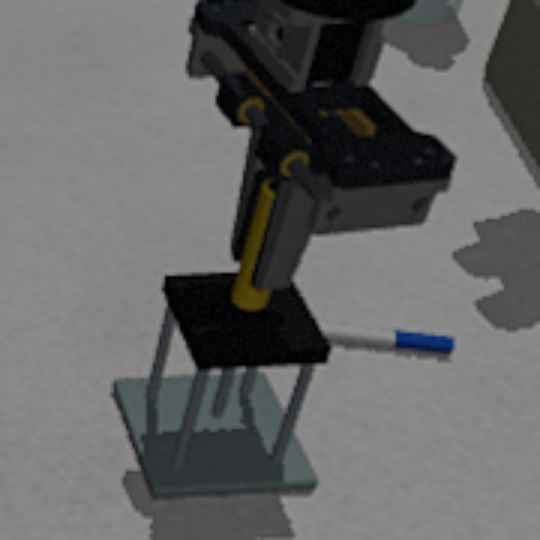

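The flange is on the plate (handle foot at crop px 250,300) and a contact force of about 3 N has appeared. Releasing and backing off.

Run:
```python
from h import *
effector.release();env.pause(.2)
env.movel(np.array([*S,.33]),rate=.1);env.pause(.3)
s=env.sense();print(s["t"],s["gripper_width"],s["wrist_force"].round(2))
for c in("scene","top"):
    p,X,h,ok=cloud(c)
    if c=="scene":cv2.imwrite("pics/f.png",p[:,:,::-1])
    print(c,[(np.round(r["at"],3).tolist(),round(r["score"],2)) for r in tip_of(c,"probe")])
    Y=yellow(c,S,.04,.11);Y=Y[Y[:,2]<.21]
    for a,b in((.12,.16),(.16,.21)):
        Q=Y[(Y[:,2]>a)&(Y[:,2]<b)]
        if len(Q)>8:print(a,len(Q),circ(Q,.011).round(4),Q[:,2].max().round(4))
    for xy in((.547,-.297),(.522,-.0365)):
        m=ok&(np.hypot(X[...,0]-xy[0],X[...,1]-xy[1])<.06)&(X[...,2]>.073)&(X[...,2]<.09)
        print("cup",m.sum(),circ(X[m],.0365).round(4) if m.sum()>9 else 0)
```

```text
31.1 0.09200897591841779 [0.71 0.49 0.24]
scene [([0.525, 0.244, 0.023], 0.91)]
0.12 224 [0.5269 0.2444] 0.16
0.16 258 [0.5265 0.2444] 0.2016
cup 373 [ 0.5489 -0.2966]
cup 301 [ 0.5235 -0.036 ]
top []
0.12 71 [0.5257 0.2434] 0.1592
0.16 144 [0.5257 0.2433] 0.2014
cup 225 [ 0.5458 -0.2974]
cup 177 [ 0.5203 -0.037 ]
```

View pics/f.png

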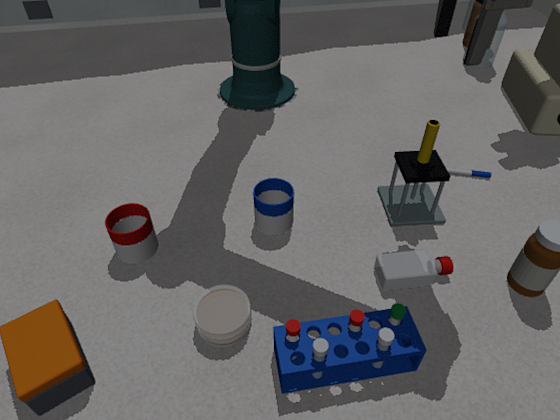

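The probe is seated and upright at (430,140) as it was at the start. Both cups are unmoved and the gripper is clear.

```bash
python3 -c "
from station import *
workorder.finish_job()"
```

```text
the job is handed in; nothing more can be done
```

I dipped the yellow-handled probe upright into the red-rimmed cup and held it there for about 1.3 s. By the arm's position its tip was about 31 mm above the cup's underside. I then put the probe back in its stand, let go, backed off and handed the job in. No verdict was reported.

**Last checks, at 31 s of the 61 s allowed:**
- **Probe:** the handle is upright, within about 1 mm of the stand's axis. Its top is at 0.201 m (0.200 when seated), and the scene camera puts the tip at 23 mm.
- **Cups:** both rims are within 1 mm of where they started.
- **Gripper:** it is fully open and well above the probe, with no contact force beyond noise.

**Disagreements:** the last tip search in the top camera found nothing, though that camera's depth readings of the handle confirm it is seated. The two cameras differ by 1–3 mm, which is about the calibration error.

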